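# Unclip a logger from its rail and dock it in the reader

### The arm

A 6-joint arm with a two-finger parallel gripper is mounted at the origin on a cart in front of the work surface, level with it; the furniture and walls round the work are solid. World frame = base frame: x ahead of the robot, y to its left, z up, the work surface at z = 0. Lengths are in m, angles in rad, forces in N, time in s.
With the tool pointing down it reaches from about 0.35 to 0.975 m from the base axis. Payload 4.9 kg.
Tool frame: the origin (TCP) lies at the very end of the fingers, on their centre line; the grasp point (between the pads) lies 19 mm behind it; x points along the fingers, y is the direction in which the jaws open and shut, and the axes are right-handed (so a half turn about x gives the same grasp; the last joint's range is limited). The gripper opens to 85 mm and grips with 20 to 120 N. Pads are 22 mm wide; open, the fingers measure 114 mm over their backs; the gripper's body (76 mm by 85 mm) begins 54 mm behind the grasp point. The pads swing forward as they close: fully open they stand 13 mm farther back than shut.
Start: joints at [-1.459, 0.053, 1.613, -0, 1.476, -0.119], TCP at [0.143, -0.608, 0.231] pointing down, gripper open.
Joint ranges: [-3.01, 3.01], [-1.01, 2.22], [0.06, 2.58], [-1.02, 4.17], [0.09, 2.62], [-3.14, 3.14]. Speed limits (rad/s): [2.57, 2.57, 3.14, 3.14, 3.14, 3.14].

### API

Orientations are given as a unit quaternion [w, x, y, z].
In Python, from plant import manip gives the robot as it stands.
- The arm moves only by the tool play_rows, never from a script. Its argument "plan" is a list of rows, each a list of 5 numbers: the shift along the tool's x, y, z in mm, then the turn about the tool's x in rad, then the closure, from -1 (fully open) to 1 (shut). A call has 1 to 8 rows; each row is the pose to reach, as a shift and turn from the pose commanded when the call began, along the tool's axes at that moment; what a row does not reach only later rows make up. A row lasts 1/8 s, in which the tool goes at most 62.5 mm and 10.7 degrees, less where a joint would pass 70% of its speed; a pose out of reach is approached as far as the arm can. A call with a gripper value outside its range is refused whole. The fingers move at their own pace and stop on an object; the grip force is fixed at half the most. Time passes only in rows, so rows that repeat a pose let the fingers close. It gives the time, the measured TCP pose, the force and the opening at its end, in the units of the state.
- manip.state(): the state, without advancing time (a new reading comes with each control period).
- manip.grab_frame(name): name is "scene" or "top" or "wrist"; returns a dict with "img" (480x640x3 uint8, red, green, blue), "range_z" (480x640 float32, m along the optical axis (not along the pixel's ray), 0 where there is no reading), "fx", "fy", "cx", "cy" (pixels), "k1" (the pictures are not rectified: a ray, as slopes to the right and down, at radius r is drawn at 1 + k1 r^2 times it, then the intrinsics apply), "origin" and "rotation" of the camera in the world. Camera axes: x right, y up, looking along -z (the intrinsics and any distortion apply to the point x, -y, -z); pixel columns grow to the right and rows downward; lengths in m; the calibration is good to about 2 mm. A picture is of the moment at which its call begins.
- manip.job_done(): hands the job in, once; it reports no verdict.
The state is a dict: "time": time; "joint_pos": joint angles; "joint_vel": joint speeds; "joint_efforts": joint torques, N m; "tool_pos": TCP position; "tool_rot": TCP orientation; "contact_force": force on the tool from outside, world axes, zero at the start; "ft_torque": the same for the moment, N m; "gripper_width": opening from 0.0 (shut) to 1.0 (fully open).
Only numpy, scipy, OpenCV 4.12 (cv2) and the standard library are available. Lean on these libraries where they do the work, as an engineer would, in place of code of your own. Each camera call takes 0.05 s, during which the arm holds its last target. There are 200 camera calls.

### The job

Unclip the logger with the round dial from the rail: it is hooked under a fixed lip at its toe end and held by a sprung catch at its foot end, so its foot end has to be tipped up first. Then slide it, foot first, into the bay of the white reader until it is fully home under the hood and both spring bolts have snapped in behind it; on the rail only the ends of its head can be gripped, under the hood only its sides. Leave the other two modules clipped on the rail and do not disturb the other things on the bench.

Things in the scene. Friction and masses are not known exactly. Their poses are not given: they have to be found in the camera images.
- logger: the logger to read out: grey clip-on module with a round 30 mm dial on top. Origin: centre of its underside, z up, x along its length. Base block 80 (x -40 to 40) x 36 (y) x 34 mm high; a head in its middle rises from there to z = 66 mm, leaving a low shoulder at each end. About 0.22 kg.
- logger_head (a point): centre of the top of the logger's head (the dial), z = 66 mm. The head is 44 mm long (x -22 to 22), 36 mm wide (y), 32 mm high above the shoulders.
- logger_toe (a point): tip of the toe, a ledge 26 mm wide and 5 mm thick (z 4 to 9 mm) that sticks out 6 mm from the base at the logger's -x end; on the rail it lies under the fixed lip.
- logger_foot (a point): tip of the narrow foot, 18 mm wide (z 2 to 10 mm), that sticks out 5 mm from the base at the logger's +x end; on the rail the sprung catch holds it down, in the reader it goes in first.
- module_window: module of the same case with a rectangular window on top; stays on the rail. Origin and axes as the logger's.
- module_switch: module of the same case with three small slide switches on top; stays on the rail. Origin and axes as the logger's.
- rail: fixed aluminium rail plate, 128 (x) x 148 (y) x 8 mm, with three bays at y = -40, 0, 40 mm. Origin: centre of its underside. Seated modules stand on its top (z = 8 mm), their x along the rail's x, 4 mm apart; a cheek 64 mm high stands 6 mm beside each outer one. A module comes off by tipping its foot end up about the toe, then drawing it 6 to 8 mm towards the rail's +x, then lifting.
- rail_lip (a point): middle of the inner lower edge of the fixed lip (x = -41.5, z = 18.5 mm in the rail's frame; the lip is 4.5 mm thick, runs along y over all bays and back to x = -60 mm); the toes lie under it.
- rail_catch (a point): nose tip of the middle bay's black sprung catch (the other bays have the same, 40 mm to either side). It stands 3 mm over the foot and gives way towards +x when the foot is pulled up with some 8 N; the foot is past it after about 0.1 rad of tipping. Catches reach from x = 42 to 60 mm, up to z = 42 mm.
- reader: fixed white reader with a low open bay, 134 (x -56 to 78) x 92 (y) mm. Origin: under the centre of the seated module; +x is the way in. Floor of the bay at z = 6 mm. Guides with inner faces 39 mm apart, top at z = 18 mm, from x = -33 to 41 mm. Bolt housings at x -52 to -36, 31 to 44 mm either side of the path, top at z = 22 mm.
- reader_seat (a point): point on the bay's floor where the origin of the fully inserted logger comes to lie (within 1.5 mm along x); axes as the reader's, logger's x along them.
- reader_mouth (a point): middle of the outer edge of the bay's floor, 56 mm before the seat, z = 6 mm. The logger is brought in level from outside here, foot first.
- reader_hood (a point): middle of the lower edge of the hood, 25 mm beyond the seat point, z = 42.5 mm. The reader's head runs on from it to x = 78 mm, y -34 to 34 mm, top at z = 62 mm. The inserted logger's low shoulder goes under it, its head stops 3 mm before it; the end wall has a pocket for the foot only.
- bolt_left (a joint): sprung wedge bolt on the reader's +y side: 0 = out in the path, about 0.003 m while pushed aside by the logger's flank; at home it snaps in behind the corner of the base. Both bolts together need a push of about 12 N.
- bolt_right (a joint): the same on the reader's -y side.
- tape_roll: bystander to be left alone: ring of cream lab tape lying flat, 61 mm across, 25 mm high; origin at the centre of its underside.
- timer: bystander to be left alone: small white bench timer, 62 x 66 x 18 mm; origin at the centre of its underside.
- low_tray: obstacle that stays where it is: empty frosted plastic tray, 60 x 80 x 20 mm; origin at the centre of its underside.
- white_block: bystander to be left alone: white block, 62 x 52 x 44 mm; origin at the centre of its underside.
- note_pad: obstacle that stays where it is: small spiral note pad lying flat, 107 (x) x 81 (y) x 10 mm; origin at the centre of its underside.
- forceps: obstacle that stays where it is: steel forceps lying flat, 17 x 118 x 8 mm, long along its y; origin at the centre of its underside.
- vial: bystander to be left alone: small white capped vial standing, 18 mm across, 26 mm high; origin at the centre of its underside.
- hdpe_bottle: bystander to be left alone: squat white capped bottle standing, 77 mm across, 63 mm high; origin at the centre of its underside.

How it is judged:
On the way:
1. the logger is off the rail: unhooked and lifted at least 30 mm clear of it, or carried away from it ((z of logger in the frame of rail above 0.038 m or horizontal distance between logger and rail above 0.15 m)), for 0.2 s.
At the end, for the whole second after the job is handed in: The logger lies at rest in the reader's bay, foot end in, its origin within 5 mm of the seat point, straight and upright within about 3 degrees, both bolts sprung back (under 1 mm) behind it; the other two modules are still seated on the rail, within 6 mm of where they were (distance between logger and reader_seat below 0.005 m and x of logger_foot in the frame of reader_seat above 0.035 m and angle between the x axis of logger and the x axis of reader, either way round below 0.06 rad and angle between each of logger, module_window, module_switch's own z axis and vertical below 0.05 rad and value of joint each of bolt_left, bolt_right below 0.001 m and linear speed of logger below 0.02 m/s and distance of each of module_window, module_switch from where it was at the start of the episode below 0.006 m); the robot touches nothing.
It fails at once if another module is pulled off the rail or moved more than 20 mm (distance of any of module_window, module_switch from where it was at the start of the episode above 0.02 m).
It fails at once if a bystander is moved more than 30 mm (distance of any of tape_roll, timer, white_block, vial, hdpe_bottle from where it was at the start of the episode above 0.03 m).
It also fails if it takes over 51 s, if anything falls off the work surface, if the arm or the gripper's body presses on something with over 40 N, if the wrist force passes 120 N, or if a joint passes its speed limit or range.

## Working session

There is one attempt and no reset: what is moved stays moved. The work goes in short steps, Python scripts to look and compute and a tool call to move; the robot and the scene stay as the last step left them, time stands still between calls to the robot, and variables do not carry over. Pictures are saved under pics/ and viewed, about 8 in all and at most 12, crops included, and the job is handed in when it is done.

Besides the shell and the picture viewer there is one more tool, called as name([rows], argument=value, ...), one row to a line, values as JSON. play_rows: Moves the arm, as the interface text tells. Its arguments: {"type":"object","properties":{"plan":{"type":"array"}},"required":["plan"]}

```bash
ls; mkdir -p pics; cat > h.py <<'E'
from plant import manip
import numpy as np, cv2, pickle
def grab(n,tag):
    f=manip.grab_frame(n); pickle.dump(f,open(f'{tag}.pkl','wb')); cv2.imwrite(f'pics/{tag}.png',f['img'][:,:,::-1]); return f
def load(tag): return pickle.load(open(f'{tag}.pkl','rb'))
def rays(f,uv):
    uv=np.atleast_2d(np.asarray(uv,float)); d=np.c_[(uv[:,0]-f['cx'])/f['fx'],(uv[:,1]-f['cy'])/f['fy']]
    s=d.copy()
    for _ in range(10): s=d/(1+f['k1']*(s**2).sum(1,keepdims=True))
    return np.c_[s[:,0],-s[:,1],-np.ones(len(s))]
def onplane(f,uv,z):
    r=rays(f,uv)@np.asarray(f['rotation']).T; o=np.asarray(f['origin'])
    return o+r*((z-o[2])/r[:,2:])
def cloud(f):
    v,u=np.mgrid[:480,:640]; r=rays(f,np.c_[u.ravel(),v.ravel()])*f['range_z'].reshape(-1,1)
    return (r@np.asarray(f['rotation']).T+np.asarray(f['origin'])).reshape(480,640,3)
E
python3 - <<'E'
from h import *
for n in ('top','scene'):
    f=grab(n,n+'0'); print(n,f['origin'],np.round(f['rotation'],3).tolist(),f['fx'],f['k1'])
a=np.vstack([load('top0')['img'],load('scene0')['img']])
print(manip.state())
E
```

```text
pics
top [0.43167329 0.01981629 1.05505678] [-0.7, -0.058, 0.055, 0.709] 442.5423286884053 0.00044534083546572814
scene [-0.17134005  0.92707834  0.85010756] [-0.313, -0.162, 0.444, 0.824] 517.5948501197861 -0.11142417488585471
{'time': 0.1, 'joint_pos': array([-1.45897503e+00,  5.33159882e-02,  1.61421254e+00,  1.68644936e-05,
        1.47599787e+00, -1.18980977e-01]), 'joint_vel': array([ 4.89816494e-04, -8.44702567e-04, -4.25537967e-03, -4.59511980e-04,
        1.11090038e-03, -8.42429787e-05]), 'joint_efforts': array([ 3.78733539e-04, -3.94903994e+01, -3.71364462e+01, -1.28760385e-04,
        3.90206536e-03,  6.89695000e-06]), 'tool_pos': array([ 0.14292479, -0.6078361 ,  0.23013701]), 'tool_rot': array([ 0.08073567,  0.7024117 ,  0.08210298, -0.70239494]), 'contact_force': array([-0.37526971, -1.13287558,  0.37726392]), 'ft_torque': array([ 0.01083766, -0.01556038,  0.07236033]), 'gripper_width': 1.00084504963402}
```

```bash
cat >> h.py <<'E'
from scipy.spatial.transform import Rotation as R
def q2R(q): return R.from_quat(np.roll(np.asarray(q,float),-1)).as_matrix()
_l=load
def fix(f):
    f=dict(f); 
    if np.asarray(f['rotation']).size==4: f['rotation']=q2R(f['rotation'])
    return f
def load(tag): return fix(_l(tag))
E
python3 -c "
from h import *
f=load('top0');print(np.round(f['rotation'],2)); P=cloud(f); print(P[240,320], np.median(P[...,2])); f=load('scene0'); print(cloud(f)[300,320],np.round(f['rotation'],2))
print(np.round(q2R(manip.state()['tool_rot']),3))"
```

```text
[[-0.01  0.99 -0.16]
 [-1.   -0.01 -0.  ]
 [-0.01  0.16  0.99]]
[ 0.61633701 -0.00322643 -0.00142919] 0.0026000617450695485
[0.46869211 0.1707103  0.00924322] [[-0.75  0.37 -0.55]
 [-0.66 -0.41  0.63]
 [ 0.01  0.83  0.55]]
[[-0.     0.229 -0.973]
 [ 0.002 -0.973 -0.229]
 [-1.    -0.002 -0.   ]]
```

View pics/top0.png

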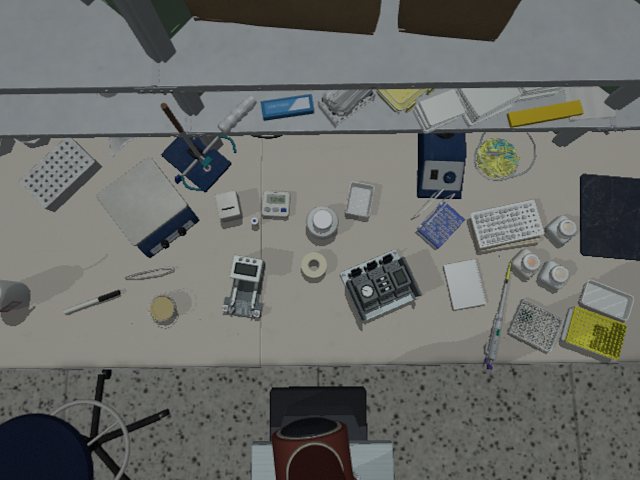

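View pics/scene0.png

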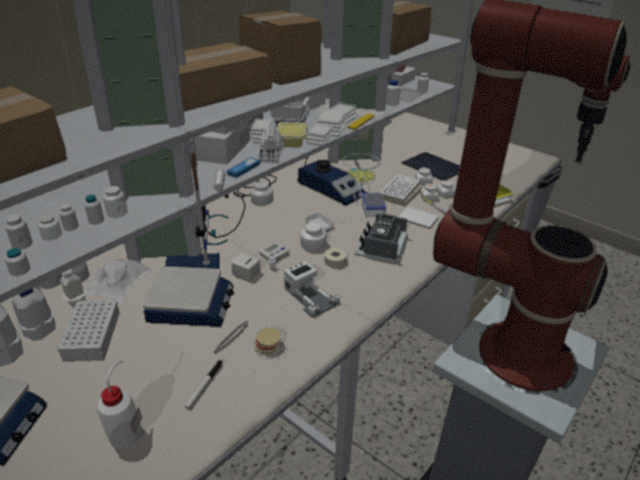

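The top view shows the rail at about (380,287), the round-dial logger at its left end (367,292), and the reader at (245,287). I'll zoom in on both.

```bash
python3 - <<'E'
from h import *
f=load('top0'); im=f['img'][:,:,::-1]
a=cv2.resize(im[240:335,335:430],(400,400),interpolation=cv2.INTER_CUBIC)
b=cv2.resize(im[245:340,200:295],(400,400),interpolation=cv2.INTER_CUBIC)
cv2.imwrite('pics/crop1.png',np.hstack([a,b]))
P=cloud(f)
for u,v in [(367,292),(385,280),(400,273),(245,268),(240,300),(350,270),(415,290)]: print(u,v,P[v,u].round(4))
E
```

```text
367 292 [ 0.4851 -0.1029  0.0781]
385 280 [ 0.5114 -0.1442  0.0738]
400 273 [ 0.5265 -0.1782  0.0734]
245 268 [0.5428 0.1677 0.0663]
240 300 [0.474  0.1881 0.0032]
350 270 [ 0.5409 -0.0726  0.0132]
415 290 [ 0.4899 -0.2154  0.0487]
```

View pics/crop1.png

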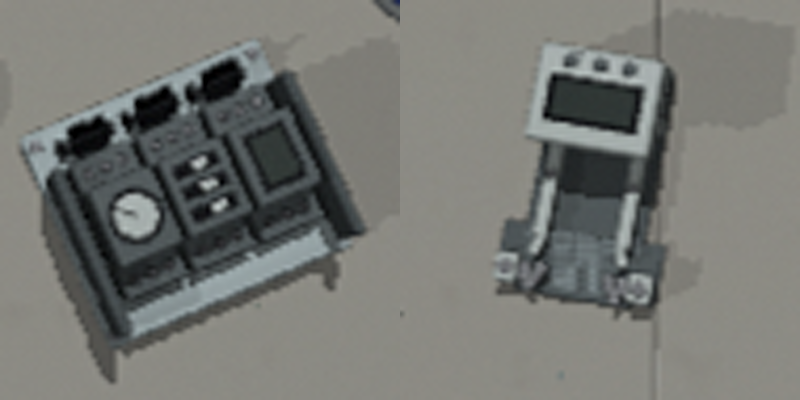

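play_rows([
  [30, -412, -448, -1.72, -1],
  [30, -412, -448, -1.72, -1],
  [30, -412, -448, -1.72, -1],
  [30, -412, -448, -1.72, -1],
  [30, -412, -448, -1.72, -1],
  [30, -412, -448, -1.72, -1],
  [30, -412, -448, -1.72, -1],
  [30, -412, -448, -1.72, -1],
])

```text
time: 1.1
tool_pos: [0.4241, -0.1933, 0.2064]
tool_rot: [0.54, 0.457, 0.54, -0.457]
contact_force: [1.1, 0.2, -0.8]
gripper_width: 1.001
```

```bash
cat >> h.py <<'E'
def go(x,y,z,yaw):
    "tool shift (mm) and turn from the present pose to TCP xyz with jaw axis at world yaw"
    s=manip.state(); M=q2R(s['tool_rot']); d=(np.array([x,y,z])-s['tool_pos'])@M*1000
    cur=np.arctan2(M[1,1],M[0,1]); t=(cur-yaw+np.pi)%(2*np.pi)-np.pi
    print('t',s['time'].__round__(2) if hasattr(s['time'],'__round__') else s['time'],'pos',s['tool_pos'].round(4),'yaw',round(cur,3),'tilt',M[2].round(4),'go',d.round(1),'turn',round(t,3),'q',s['joint_pos'].round(2))
E
python3 -c "
from h import *; go(.485,-.104,.20,.38)"
```

```text
t 1.1 pos [ 0.4241 -0.1933  0.2064] yaw 0.166 tilt [-1.e+00  2.e-04  2.e-04] go [  6.4  74.8 -78. ] turn -0.214 q [-0.59 -0.33  2.   -0.    1.47 -0.75]
```

play_rows([
  [6, 75, -78, -0.214, -1],
  [6, 75, -78, -0.214, -1],
  [6, 75, -78, -0.214, -1],
  [6, 75, -78, -0.214, -1],
])

```text
time: 1.6
tool_pos: [0.4847, -0.1064, 0.2003]
tool_rot: [0.584, 0.398, 0.585, -0.399]
contact_force: [-0.7, -0.9, 0.1]
gripper_width: 0.999
```

```bash
python3 -c "
from h import *; go(.485,-.104,.20,.38)
f=grab('wrist','w1'); print(f['origin'],q2R(f['rotation']).round(3),f['fx'])"
```

```text
t 1.6 pos [ 0.4847 -0.1064  0.2003] yaw 0.374 tilt [-1.e+00 -1.e-03 -2.e-04] go [ 0.3  1.2 -2.1] turn -0.006 q [-0.37 -0.24  1.94 -0.    1.44 -0.74]
[ 0.46022275 -0.04397432  0.34384827] [[ 0.931 -0.352 -0.096]
 [ 0.364  0.898  0.248]
 [-0.001 -0.265  0.964]] 335.38068436260056
```

View pics/w1.png

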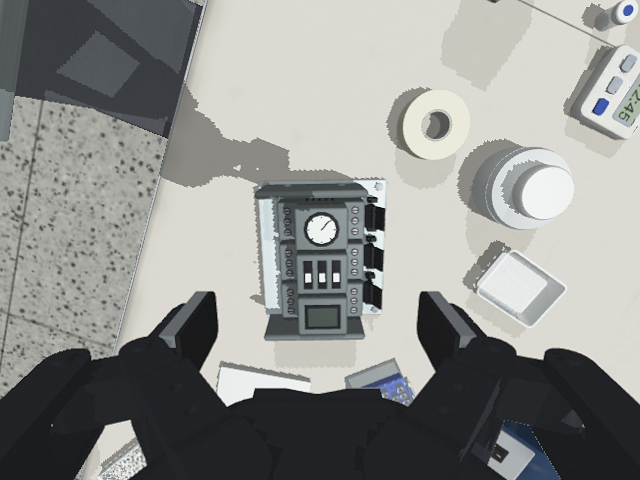

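```bash
python3 - <<'E'
from h import *
f=load('w1'); im=f['img']; g=cv2.cvtColor(im,cv2.COLOR_RGB2GRAY)
def cen(x0,x1,y0,y1,m):
    n,l,s,c=cv2.connectedComponentsWithStats(m[y0:y1,x0:x1].astype(np.uint8)); i=1+np.argmax(s[1:,4]); print(s[i]); return c[i]+[x0,y0]
d=cen(302,342,208,250,g>180)
# switches: white rectangles
sw=(g>180); n,l,s,c=cv2.connectedComponentsWithStats(sw[262:290,300:345].astype(np.uint8)); print(s[1:],(c[1:]+[300,262]).round(1))
w=cen(303,341,303,332,(im[...,1].astype(int)>im[...,0]+3)&(g<90))
print(d,w)
P=onplane(f,[d,w],.074); print(P.round(4)); v=P[0]-P[1]; print('yaw',np.arctan2(-v[0],v[1]),np.hypot(*v[:2]))
C=cloud(f); print('dial depth',C[int(d[1])+3,int(d[0])-6:int(d[0])+6].mean(0).round(4), C[150,330].round(4))
# columns where gray changes along logger head row
for r in (215,229,240): print(r,g[r,275:372].tolist())
p0=P[0]
print(manip.state()['tool_pos'])
E
```

```text
[  5   8  29  28 588]
[[19 11  6  9 49]
 [33 11  6  9 52]
 [ 5 12  6  9 49]] [[321.5 277.4]
 [335.5 277.2]
 [307.5 277.6]]
[  4   4  31  20 575]
[320.93537415 229.35204082] [322.29043478 316.91130435]
[[ 0.4869 -0.1041  0.074 ]
 [ 0.5175 -0.1784  0.074 ]]
yaw 0.3912428935753554 0.08033605949603768
dial depth [ 0.4864 -0.1062  0.076 ] [ 0.4728 -0.0421  0.0014]
215 [118, 117, 103, 101, 119, 125, 124, 124, 126, 126, 103, 71, 74, 73, 73, 70, 72, 72, 70, 81, 106, 130, 139, 137, 138, 137, 137, 138, 139, 139, 139, 140, 140, 140, 137, 113, 65, 43, 44, 44, 43, 42, 54, 77, 112, 127, 136, 140, 115, 83, 56, 45, 45, 48, 50, 50, 58, 88, 133, 151, 149, 149, 150, 149, 150, 150, 151, 150, 151, 152, 152, 141, 117, 125, 142, 141, 142, 142, 143, 144, 144, 145, 144, 143, 144, 144, 144, 143, 132, 89, 29, 35, 36, 36, 36, 33, 26]
229 [115, 122, 110, 98, 121, 135, 135, 135, 137, 134, 102, 47, 44, 44, 51, 72, 82, 83, 82, 76, 87, 122, 135, 136, 136, 137, 137, 140, 110, 41, 40, 76, 159, 190, 223, 241, 240, 239, 240, 240, 240, 240, 240, 240, 242, 219, 104, 133, 229, 246, 242, 241, 241, 241, 241, 242, 242, 244, 211, 120, 163, 126, 50, 52, 95, 138, 150, 150, 149, 150, 150, 138, 115, 133, 155, 152, 126, 102, 147, 203, 214, 169, 112, 127, 156, 155, 156, 148, 135, 202, 213, 118, 21, 46, 53, 55, 58]
240 [128, 122, 122, 109, 102, 106, 89, 63, 64, 64, 58, 55, 53, 55, 56, 55, 54, 53, 51, 50, 79, 111, 129, 135, 135, 135, 136, 136, 137, 137, 138, 142, 121, 71, 45, 43, 36, 146, 233, 245, 243, 241, 240, 240, 240, 241, 239, 239, 241, 241, 241, 242, 244, 247, 238, 158, 41, 48, 51, 77, 126, 150, 147, 146, 147, 147, 148, 148, 148, 149, 148, 140, 104, 54, 53, 54, 54, 56, 55, 55, 55, 55, 55, 56, 54, 53, 74, 107, 120, 120, 104, 66, 29, 22, 23, 22, 45]
[ 0.48459147 -0.10691179  0.20042706]
```

```bash
python3 -c "
from h import *; go(.487,-.104,.052,.391)"
```

```text
t 1.65 pos [ 0.4846 -0.1069  0.2004] yaw 0.373 tilt [-1.e+00 -6.e-04 -1.e-04] go [148.4   3.4  -1.8] turn -0.018 q [-0.37 -0.24  1.94 -0.    1.44 -0.74]
```

play_rows([
  [60, 3, -2, -0.018, -1],
  [100, 3, -2, -0.018, -1],
  [100, 3, -2, -0.018, -1],
  [100, 3, -2, -0.018, -1],
])

```text
time: 2.15
tool_pos: [0.488, -0.1045, 0.1026]
tool_rot: [0.588, 0.394, 0.587, -0.393]
contact_force: [0.2, 0.2, 0.6]
gripper_width: 0.997
```

```bash
python3 -c "
from h import *; go(.487,-.104,.052,.391)"
```

```text
t 2.15 pos [ 0.488  -0.1045  0.1026] yaw 0.39 tilt [-1.      0.0019  0.0019] go [50.6 -0.8 -1. ] turn -0.001 q [-0.36 -0.14  2.02 -0.    1.26 -0.75]
```

Good. Descend, close and settle.

play_rows([
  [30, -1, -1, 0, -1],
  [50, -1, -1, 0, -1],
  [50, -1, -1, 0, 1],
  [50, -1, -1, 0, 1],
  [50, -1, -1, 0, 1],
  [50, -1, -1, 0, 1],
  [50, -1, -1, 0, 1],
  [50, -1, -1, 0, 1],
])

```text
time: 3.15
tool_pos: [0.4875, -0.1037, 0.0534]
tool_rot: [0.589, 0.393, 0.586, -0.393]
contact_force: [-1.0, -0.3, 6.9]
gripper_width: 0.5
```

```bash
python3 -c "
from h import *; go(.487,-.104,.052,.391); s=manip.state(); print(s['gripper_width'],s['contact_force'])"
```

```text
t 3.15 pos [ 0.4875 -0.1037  0.0534] yaw 0.392 tilt [-1.      0.0025  0.0031] go [ 1.4 -0.6  0.1] turn 0.001 q [-0.36 -0.07  2.05 -0.    1.16 -0.75]
0.49967322795054175 [-0.95681062 -0.31866259  6.91731372]
```

play_rows([
  [-2, 0, 0, 0, 1],
  [-4, 0, 0, 0, 1],
  [-6, 0, 0, 0, 1],
  [-8, 0, 0, 0, 1],
])

```text
time: 3.65
tool_pos: [0.485, -0.1023, 0.0554]
tool_rot: [0.588, 0.393, 0.588, -0.393]
contact_force: [7.6, -4.2, -29.6]
gripper_width: 0.497
```

```bash
python3 -c "
from h import *; go(.487,-.104,.052,.391); s=manip.state(); print(s['gripper_width'],s['contact_force'],s['ft_torque'])
f=grab('scene','s1'); im=f['img'][205:270,345:425,::-1]; cv2.imwrite('pics/s1c.png',cv2.resize(im,(640,520),interpolation=cv2.INTER_CUBIC))
f=grab('wrist','w2')"
```

```text
t 3.65 pos [ 0.485  -0.1023  0.0554] yaw 0.392 tilt [-1.e+00  8.e-04 -3.e-04] go [3.4 1.2 2.4] turn 0.001 q [-0.36 -0.08  2.05  0.    1.17 -0.75]
0.49687213071887426 [  7.55674926  -4.20969353 -29.64516882] [-0.27881967 -2.75336496  0.23097309]
```

View pics/w2.png

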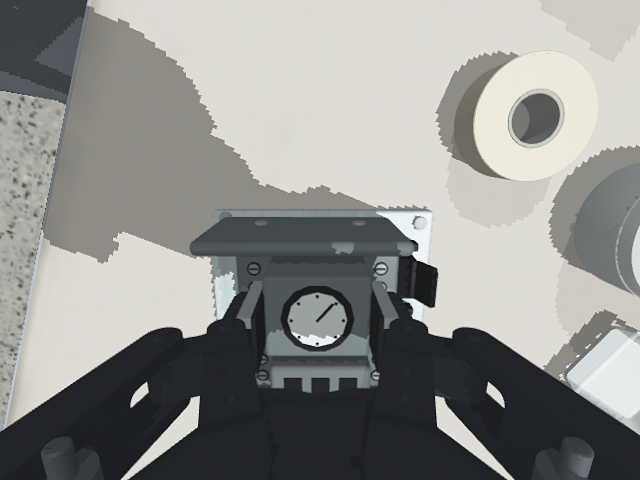

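play_rows([
  [-2, 0, 0, 0, 1],
  [-4, 0, 0, 0, 1],
  [-6, 0, 0, 0, 1],
  [-6, 0, 0, 0, 1],
])

```text
time: 4.25
tool_pos: [0.4829, -0.1018, 0.0574]
tool_rot: [0.587, 0.393, 0.589, -0.393]
contact_force: [10.3, -6.3, -39.3]
gripper_width: 0.498
```

```bash
python3 -c "
from h import *; go(.487,-.104,.052,.391); s=manip.state(); print(s['gripper_width'],s['contact_force'],s['ft_torque'])
"
```

```text
t 4.25 pos [ 0.4829 -0.1018  0.0574] yaw 0.392 tilt [-1.     -0.002  -0.0028] go [5.4 3.  3.7] turn 0.001 q [-0.36 -0.08  2.05  0.    1.17 -0.75]
0.4983931088211344 [ 10.30660477  -6.28804481 -39.32063319] [-0.54920171 -3.32037558  0.17638187]
```

play_rows([
  [-2, -1, 0, 0, 1],
  [-4, -2, 0, 0, 1],
  [-6, -3, 0, 0, 1],
  [-8, -3, 0, 0, 1],
])

```text
time: 4.75
tool_pos: [0.4785, -0.1023, 0.0629]
tool_rot: [0.585, 0.393, 0.59, -0.394]
contact_force: [14.0, -6.7, -54.9]
gripper_width: 0.502
```

```bash
python3 -c "
from h import *; go(.487,-.104,.052,.391); s=manip.state(); print(s['gripper_width'],s['contact_force'],s['ft_torque'])
f=grab('wrist','w3'); C=cloud(fix(f))
w=load('w2'); C2=cloud(w)
# slope of head top along image columns near dial row
for nm,c in (('w2',C2),('w3',C)):
    reg=c[285:350,268:368].reshape(-1,3); reg=reg[(reg[:,2]>.06)]; A=np.c_[reg[:,:2]-reg[:,:2].mean(0),np.ones(len(reg))]
    k=np.linalg.lstsq(A,reg[:,2],rcond=None)[0]; print(nm,len(reg),'slope along x',k[0]*.924+k[1]*.381,'along y',-k[0]*.381+k[1]*.924,k[2],reg.mean(0))
"
```

```text
t 4.75 pos [ 0.4785 -0.1023  0.0629] yaw 0.391 tilt [-1.     -0.0043 -0.0052] go [10.8  7.2  4.9] turn 0.0 q [-0.36 -0.1   2.06  0.    1.19 -0.75]
0.5015392450605416 [ 13.98016311  -6.67844548 -54.90902909] [-0.63229759 -4.16989975  0.07077853]
w2 6500 slope along x 0.00149587304215143 along y 0.3179106920743837 0.07770257018814544 [ 0.48451672 -0.10110903  0.07770257]
w3 6500 slope along x 0.0955038120803551 along y 0.2898517149556091 0.08237162628456536 [ 0.47862572 -0.10266052  0.08237163]
```

View pics/w3.png

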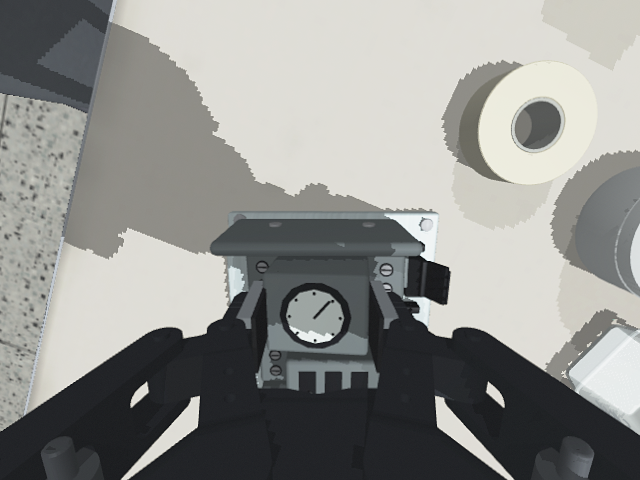

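play_rows([
  [-2, -1, 0, 0, 1],
  [-4, -2, 0, 0, 1],
  [-5, -2, 0, 0, 1],
  [-5, -2, 0, 0, 1],
])

```text
time: 5.3
tool_pos: [0.4754, -0.1028, 0.0668]
tool_rot: [0.584, 0.393, 0.591, -0.394]
contact_force: [9.6, -7.9, -50.8]
gripper_width: 0.493
```

```bash
cat >> h.py <<'E'
def chk(tag):
    go(.487,-.104,.052,.391); s=manip.state(); print(s['gripper_width'].round(3),s['contact_force'].round(1),s['ft_torque'].round(2))
    C=cloud(fix(grab('wrist',tag)))
    reg=C[285:350,268:368].reshape(-1,3); reg=reg[(reg[:,2]>.06)]; A=np.c_[reg[:,:2]-reg[:,:2].mean(0),np.ones(len(reg))]
    k=np.linalg.lstsq(A,reg[:,2],rcond=None)[0]; print('slope along x',k[0]*.924+k[1]*.381,reg.mean(0))
E
python3 -c "
from h import *; chk('w4')"
```

```text
t 5.3 pos [ 0.4754 -0.1028  0.0668] yaw 0.391 tilt [-0.9999 -0.0071 -0.0073] go [14.7 10.4  5.7] turn 0.0 q [-0.37 -0.11  2.06  0.    1.2  -0.76]Traceback (most recent call last):
  File "<string>", line 2, in <module>
    from h import *; chk('w4')
                     ~~~^^^^^^
  File "h.py", line 31, in chk
    go(.487,-.104,.052,.391); s=manip.state(); print(s['gripper_width'].round(3),s['contact_force'].round(1),s['ft_torque'].round(2))
                                                     ^^^^^^^^^^^^^^^^^^^^^^^^
AttributeError: 'float' object has no attribute 'round'
```

play_rows([
  [0, 3, 0, 0, 1],
  [0, 6, 0, 0, 1],
  [0, 9, 0, 0, 1],
  [0, 11, 0, 0, 1],
])

```text
time: 5.8
tool_pos: [0.4777, -0.1011, 0.0654]
tool_rot: [0.579, 0.385, 0.597, -0.4]
contact_force: [-19.4, -17.9, -34.2]
gripper_width: 0.5
```

```bash
sed -i "s/print(s\['gripper_width'\].round(3)/print(round(s['gripper_width'],3)/" h.py
python3 -c "
from h import *; chk('w4')"
```

```text
t 5.8 pos [ 0.4777 -0.1011  0.0654] yaw 0.394 tilt [-0.9995 -0.0311 -0.0109] go [13.1  7.9  6.4] turn 0.003 q [-0.35 -0.09  2.04 -0.01  1.22 -0.74]
0.5 [-19.4 -17.9 -34.2] [-2.91  2.33  0.14]
slope along x 0.10366852485683983 [ 0.47847688 -0.10194024  0.08351356]
```

play_rows([
  [0, -5, 0, 0, 1],
  [-2, -10, 0, 0, 1],
  [-4, -11, 0, 0, 1],
  [-6, -12, 0, 0, 1],
  [-8, -12, 0, 0, 1],
  [-8, -12, 0, 0, 1],
])

```text
time: 6.6
tool_pos: [0.4714, -0.1032, 0.0714]
tool_rot: [0.582, 0.391, 0.593, -0.396]
contact_force: [7.1, -10.5, -60.0]
gripper_width: 0.495
```

```bash

python3 -c "
from h import *; chk('w5')"
```

```text
t 6.6 pos [ 0.4714 -0.1032  0.0714] yaw 0.391 tilt [-0.9999 -0.014  -0.01  ] go [19.1 14.4  6.9] turn -0.0 q [-0.37 -0.12  2.06 -0.    1.22 -0.76]
0.495 [  7.1 -10.5 -60. ] [-1.41 -2.88 -0.07]
slope along x 0.17466695185305908 [ 0.47252409 -0.10488063  0.08719406]
```

play_rows([
  [1, 3, 0, 0, 1],
  [2, 6, 0, 0, 1],
  [3, 9, 0, 0, 1],
  [3, 12, 0, 0, 1],
  [3, 15, 0, 0, 1],
  [3, 15, 0, 0, 1],
])

```text
time: 7.4
tool_pos: [0.4959, -0.0996, 0.0847]
tool_rot: [0.589, 0.393, 0.587, -0.392]
contact_force: [-0.1, 0.2, -2.8]
gripper_width: 0.499
```

```bash

python3 -c "
from h import *; chk('w6')"
```

```text
t 7.4 pos [ 0.4959 -0.0996  0.0847] yaw 0.393 tilt [-1.      0.0029  0.0023] go [ 32.7 -10.    0.6] turn 0.002 q [-0.35 -0.1   2.02  0.    1.22 -0.74]
0.499 [-0.1  0.2 -2.8] [ 0.    0.04 -0.01]
slope along x 0.1845791246992109 [ 0.49636041 -0.10179497  0.10064366]
```

play_rows([
  [-30, 3, 0, 0, 1],
  [-80, 3, 0, 0, 1],
  [-100, 3, 0, 0, 1],
  [-100, 3, 0, 0, 1],
])

```text
time: 7.95
tool_pos: [0.4982, -0.0986, 0.1848]
tool_rot: [0.589, 0.393, 0.586, -0.393]
contact_force: [0.0, 0.2, -3.7]
gripper_width: 0.495
```

```bash

python3 -c "
from h import *; chk('w7'); a=cv2.imread('pics/w7.png'); f=grab('top','t7'); b=cv2.resize(f['img'][235:340,190:430,::-1],(640,280),interpolation=cv2.INTER_CUBIC); cv2.imwrite('pics/c7.png',cv2.resize(np.vstack([a[200:],b]),None,fx=1,fy=1))"
```

```text
t 7.95 pos [ 0.4982 -0.0986  0.1848] yaw 0.392 tilt [-1.      0.0034  0.003 ] go [132.7 -12.8   0.4] turn 0.001 q [-0.34 -0.2   1.93  0.    1.41 -0.73]
0.495 [ 0.   0.2 -3.7] [-0.    0.05 -0.04]
slope along x 0.24386936667722312 [ 0.49921913 -0.10321743  0.19677868]
```

View pics/c7.png

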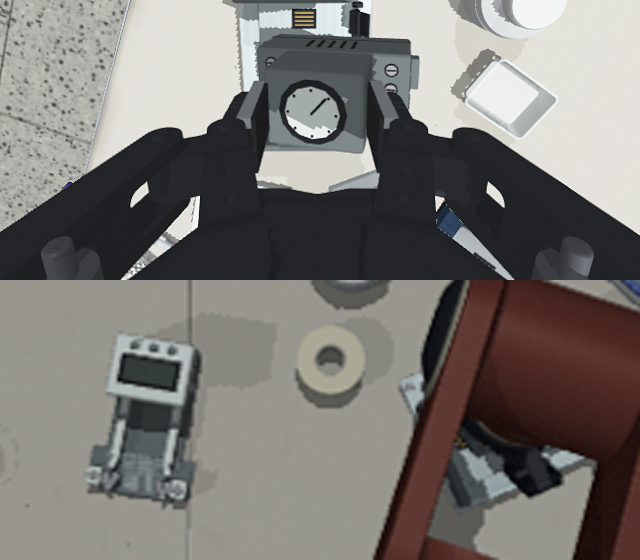

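```bash
python3 - <<'E'
from h import *
f=load('top0'); im=f['img'].astype(int); C=cloud(f)
print('bench edge',onplane(f,[[250,365],[350,365]],0).round(3).tolist())
z=C[...,2]
roi=np.zeros(z.shape,bool); roi[250:292,225:272]=1
# head top: bright + dark screen -> fill
g=im.mean(2); m=(roi&(g>150)).astype(np.uint8)
cs,_=cv2.findContours(m,cv2.RETR_EXTERNAL,cv2.CHAIN_APPROX_NONE); c=max(cs,key=cv2.contourArea); h=cv2.convexHull(c)
print(cv2.boundingRect(c))
r=cv2.minAreaRect(h); bp=cv2.boxPoints(r); W=onplane(f,bp,.062); print(bp.round(1).tolist(),W[:,:2].round(4).tolist())
for i in range(4): v=W[(i+1)%4]-W[i]; print(np.hypot(*v[:2]).round(4),np.arctan2(v[1],v[0]).round(3))
print('centre',W.mean(0))
P=onplane(f,[[302,265],[326,265],[313,253],[313,280]],.0); print('tape',P.round(3).tolist())
E
```

```text
bench edge [[0.324, 0.164, 0.0], [0.322, -0.068, 0.0]]
(230, 256, 32, 25)
[[229.8000030517578, 276.20001220703125], [233.8000030517578, 254.5], [261.6000061035156, 259.70001220703125], [257.5, 281.3999938964844]] [[0.5252, 0.2025], [0.5744, 0.194], [0.5617, 0.1309], [0.5127, 0.1398]]
0.05 -0.169
0.0643 -1.769
0.0499 2.962
0.0638 1.374
centre [0.54349674 0.16681793 0.062     ]
tape [[0.556, 0.041, 0.0], [0.555, -0.017, 0.0], [0.585, 0.014, 0.0], [0.519, 0.015, 0.0]]
```

```bash

python3 -c "
from h import *; go(.42,.05,.185,-.18)"
```

```text
t 8.05 pos [ 0.4961 -0.0979  0.181 ] yaw 0.392 tilt [-1.     -0.0018 -0.0017] go [  -3.7  -13.8 -165.7] turn 0.572 q [-0.34 -0.2   1.94 -0.    1.41 -0.73]
```

play_rows([
  [0, -4, -50, 0.18, 1],
  [0, -9, -110, 0.37, 1],
  [0, -14, -166, 0.572, 1],
  [0, -14, -166, 0.572, 1],
  [40, -14, -166, 0.572, 1],
  [80, -14, -166, 0.572, 1],
  [100, -14, -166, 0.572, 1],
  [100, -14, -166, 0.572, 1],
])

```text
time: 9.05
tool_pos: [0.4171, 0.0501, 0.0784]
tool_rot: [-0.451, -0.541, -0.455, 0.545]
contact_force: [0.3, -0.0, -2.4]
gripper_width: 0.499
```

```bash

python3 -c "
from h import *; go(.42,.05,.062,-.18); print(manip.state()['contact_force'])"
```

```text
t 9.05 pos [0.4171 0.0501 0.0784] yaw -0.18 tilt [-1.     -0.0088  0.0011] go [16.4  3.1 -0.5] turn -0.0 q [-0.06 -0.31  2.21  0.    1.25  0.12]
[ 0.32095101 -0.01913026 -2.42051307]
```

play_rows([
  [5, 0, 0, 0, 1],
  [10, 0, 0, 0, 1],
  [15, 0, 0, 0, 1],
  [20, 0, 0, 0, 1],
  [24, 0, 0, 0, 1],
  [24, 0, 0, 0, 1],
])

```text
time: 9.8
tool_pos: [0.421, 0.0498, 0.0598]
tool_rot: [-0.453, -0.543, -0.453, 0.543]
contact_force: [-2.4, -0.0, 4.2]
gripper_width: 0.498
```

play_rows([
  [4, 0, 0, 0, 1],
  [4, 0, 0, 0, 1],
  [4, 0, 0, 0, -0.2],
  [4, 0, 0, 0, -0.4],
  [4, 0, 0, 0, -1],
  [4, 0, 0, 0, -1],
  [-50, 0, 0, 0, -1],
  [-100, 0, 0, 0, -1],
])

```text
time: 10.8
tool_pos: [0.4195, 0.05, 0.1589]
tool_rot: [-0.452, -0.542, -0.454, 0.544]
contact_force: [1.1, -0.5, -1.0]
gripper_width: 0.998
```

```bash

python3 -c "
from h import *; go(.42,.05,.16,-.18); 
f=grab('wrist','w8'); print(f['origin'])"
```

```text
t 10.8 pos [0.4195 0.05   0.1589] yaw -0.18 tilt [-1.0e+00 -2.8e-03  2.0e-04] go [-1.1  0.4 -0.1] turn -0.0 q [-0.06 -0.41  2.14  0.    1.42  0.12]
[0.43195009 0.11591864 0.30247698]
```

View pics/w8.png

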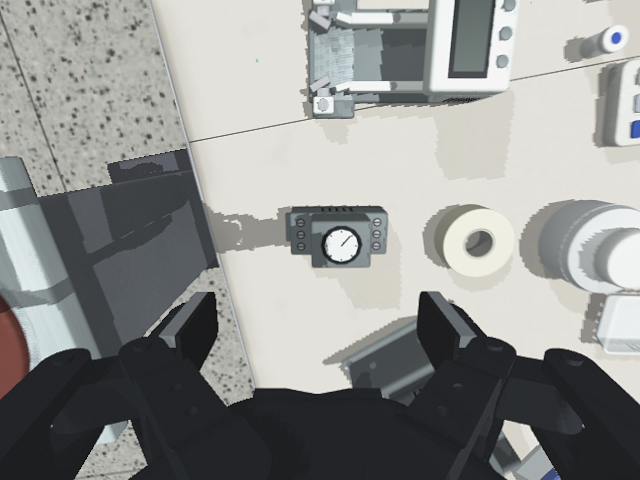

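```bash
python3 - <<'E'
from h import *
f=load('w8'); g=f['img'].astype(int).mean(2); hsv=cv2.cvtColor(f['img'],cv2.COLOR_RGB2HSV)
m=(g>225).astype(np.uint8); n,l,s,c=cv2.connectedComponentsWithStats(m[220:270,318:366]); i=1+np.argmax(s[1:,4]); print(s[i]); d=c[i]+[318,220]
# dial by dark ring
k=(g<75).astype(np.uint8)[220:270,318:366]; cs,_=cv2.findContours(k,cv2.RETR_EXTERNAL,cv2.CHAIN_APPROX_NONE); e=cv2.minEnclosingCircle(max(cs,key=cv2.contourArea)); print(d,e)
print('dial',onplane(f,d,.066))
rows=[]
for u in range(316,367):
    col=g[225:285,u]; r=np.where(col<135)[0]
    rows.append(225+r.max())
rows=np.array(rows); print(rows)
for col in (320,345,362): print(g[255:275,col].round().astype(int).tolist())
a=np.polyfit(range(316,367),rows,1); L=onplane(f,[[316,np.polyval(a,316)],[366,np.polyval(a,366)]],.066); v=L[1]-L[0]; print('yaw logger',np.arctan2(v[1],v[0]), L)
# reader: print gray columns
for u in (350,380,410): print(u,g[0:110,u].round().astype(int).tolist())
for v_ in (20,45,70): print(v_,g[v_,415:445].round().astype(int).tolist())
E
```

```text
[ 10  10  29  31 649]
[341.44992296 245.28967643] ((22.514423370361328, 24.295673370361328), 20.526609420776367)
dial [[0.43631395 0.04414685 0.066     ]]Traceback (most recent call last):
  File "<stdin>", line 10, in <module>
    return umr_maximum(a, axis, None, out, keepdims, initial, where)
ValueError: zero-size array to reduction operation maximum which has no identity
```

```bash
python3 - <<'E'
from h import *
f=load('w8'); g=f['img'].astype(int).mean(2)
for col in (312,320,345,362): print(col,g[250:275,col].round().astype(int).tolist())
us=np.arange(322,364); rows=np.array([225+np.where(g[225:285,u]<165)[0].max() for u in us]); print(rows)
a=np.polyfit(us,rows,1); L=onplane(f,np.c_[us[[0,-1]],np.polyval(a,us[[0,-1]])],.066); v=L[1]-L[0]; print('yaw logger',np.arctan2(v[1],v[0]), L)
for u in (350,380,410): print(u,g[0:112,u].round().astype(int).tolist())
for v_ in (20,45,70): print(v_,g[v_,415:445].round().astype(int).tolist())
E
```

```text
312 [86, 86, 86, 85, 84, 82, 81, 79, 79, 79, 80, 78, 77, 77, 79, 91, 112, 168, 200, 210, 219, 225, 224, 223, 223]
320 [90, 89, 89, 88, 89, 89, 88, 88, 89, 88, 89, 88, 87, 89, 88, 87, 84, 119, 191, 212, 208, 208, 207, 208, 207]
345 [242, 242, 242, 242, 242, 242, 242, 242, 243, 242, 184, 60, 39, 56, 104, 135, 137, 155, 194, 211, 209, 208, 209, 208, 208]
362 [148, 146, 147, 146, 145, 145, 145, 144, 144, 144, 143, 143, 143, 143, 143, 141, 134, 155, 202, 209, 208, 208, 208, 207, 208]
[267 267 267 267 267 267 267 267 267 267 267 267 267 267 267 267 267 267
 267 267 267 267 267 267 267 267 267 267 267 267 267 267 267 267 267 267
 267 267 267 267 267 267]
yaw logger -0.17999632655014458 [[0.41926668 0.03003052 0.066     ]
 [0.44945213 0.0245378  0.066     ]]
350 [151, 151, 151, 151, 152, 152, 152, 152, 151, 153, 158, 163, 171, 173, 172, 183, 223, 240, 244, 244, 245, 245, 240, 200, 130, 112, 114, 108, 128, 176, 191, 183, 185, 179, 172, 180, 184, 189, 189, 189, 188, 191, 188, 194, 200, 194, 198, 211, 212, 212, 219, 205, 213, 212, 198, 203, 192, 206, 213, 209, 217, 218, 208, 218, 207, 215, 199,
[... 1025 characters left out ...]
91, 91, 90, 91, 91, 91, 91, 91, 90, 91, 91, 91, 91, 90, 90, 90, 90, 91, 90, 90, 91, 90, 89, 90, 90, 90, 89, 96, 153, 168, 169, 169, 168, 167, 167, 167, 156, 138, 119, 119, 89, 79, 78, 78, 78, 77, 79, 76, 74, 65, 108, 123, 116, 209, 212, 210, 208, 208, 208]
20 [167, 167, 167, 166, 167, 166, 167, 167, 167, 166, 167, 168, 147, 123, 124, 125, 127, 126, 131, 156, 187, 216, 230, 239, 244, 245, 245, 245, 245, 245]
45 [78, 78, 78, 80, 80, 83, 83, 84, 87, 84, 105, 121, 123, 125, 127, 126, 131, 154, 187, 214, 231, 241, 245, 245, 245, 245, 245, 245, 245, 245]
70 [90, 89, 90, 90, 89, 90, 89, 89, 101, 118, 123, 124, 125, 126, 129, 153, 185, 214, 231, 242, 245, 245, 245, 245, 245, 245, 245, 245, 245, 245]
```

```bash
python3 - <<'E'
from h import *
f=load('w8')
G=onplane(f,[[350,82],[380,80.6],[410,80.6],[350,23.2],[380,23.2],[410,22.6]],.018); print(G.round(4).tolist())
for a,b in ((1,2),(3,5),(0,2)): v=G[b]-G[a]; print('guide yaw',np.arctan2(v[1],v[0]))
H=onplane(f,[[435,20],[433,45],[431,70]],.062); v=H[0]-H[2]; print('hood',H.round(4).tolist(),'yaw',np.arctan2(-v[0],v[1]))
yaw=-.18
u=np.array([np.cos(yaw),np.sin(yaw)]);n=np.array([-u[1],u[0]])
print('lateral guides',(G[:,:2]@n).round(4),'hood along',(H[:,:2]@u).round(4))
mid=((G[1:3,:2]@n).mean()+(G[3:,:2]@n).mean())/2
s=u*((H[:,:2]@u).mean()-.025)+n*mid; print('seat',s,'mouth',s-.056*u, 'lat',mid)
go(.4367,.0445,.10,1.391)
E
```

```text
[[0.4652, 0.1595, 0.018], [0.4883, 0.1563, 0.018], [0.5113, 0.1521, 0.018], [0.4715, 0.1996, 0.018], [0.4936, 0.1956, 0.018], [0.5157, 0.1919, 0.018]]
guide yaw -0.17997113669674214
guide yaw -0.1714395339133177
guide yaw -0.15876888628306363
hood [[0.5185, 0.1788, 0.062], [0.5159, 0.1648, 0.062], [0.5133, 0.1504, 0.062]] yaw -0.18144385590533824
lateral guides [0.2402 0.2412 0.2412 0.2808 0.2808 0.2812] hood along [0.4781 0.4781 0.4781]
seat [0.49248506 0.17570057] mouth [0.43738982 0.18572623] lat 0.2610312910855063
t 10.85 pos [0.4239 0.0498 0.1673] yaw -0.18 tilt [-0.9999  0.0102 -0.0014] go [67.4 12.8  3. ] turn -1.571 q [-0.06 -0.42  2.13  0.    1.42  0.12]
```

play_rows([
  [0, 4, 1, -0.5, -1],
  [0, 8, 2, -1, -1],
  [0, 14, 3, -1.571, -1],
  [0, 14, 3, -1.571, -1],
  [0, 14, 3, -1.571, -1],
  [0, 14, 3, -1.571, -1],
  [0, 14, 3, -1.571, -1],
  [0, 14, 3, -1.571, -1],
])

```text
time: 11.85
tool_pos: [0.4333, 0.0445, 0.1579]
tool_rot: [0.701, 0.086, 0.702, -0.086]
contact_force: [0.1, -0.4, -1.0]
gripper_width: 0.998
```

```bash

python3 -c "
from h import *; go(.4367,.0445,.030,1.391)"
```

```text
t 11.85 pos [0.4333 0.0445 0.1579] yaw 1.326 tilt [-1.0e+00 -1.0e-04 -1.5e-03] go [127.9   0.8   3.5] turn -0.065 q [-0.07 -0.37  2.11  0.    1.4  -1.4 ]
```

play_rows([
  [0, 1, 3, -0.065, -1],
  [0, 1, 3, -0.065, -1],
  [50, 1, 3, -0.065, -1],
  [80, 1, 3, -0.065, -1],
  [80, 1, 3, -0.065, -1],
])

```text
time: 12.48
tool_pos: [0.4342, 0.0448, 0.0757]
tool_rot: [0.702, 0.066, 0.706, -0.066]
contact_force: [-0.4, 0.5, 0.4]
gripper_width: 1.002
```

```bash

python3 -c "
from h import *; go(.4367,.0445,.030,1.391)"
```

```text
t 12.47 pos [0.4342 0.0448 0.0757] yaw 1.384 tilt [-1.e+00 -8.e-04 -7.e-03] go [45.7  0.2  2.8] turn -0.007 q [-0.07 -0.26  2.17  0.    1.24 -1.45]
```

play_rows([
  [25, 0, 1, -0.007, -1],
  [45, 0, 1, -0.007, -1],
  [45, 0, 1, -0.007, -1],
  [45, 0, 1, -0.007, 1],
  [45, 0, 1, -0.007, 1],
  [45, 0, 1, -0.007, 1],
  [45, 0, 1, -0.007, 1],
  [45, 0, 1, -0.007, 1],
])

```text
time: 13.48
tool_pos: [0.439, 0.0445, 0.0349]
tool_rot: [0.705, 0.063, 0.704, -0.063]
contact_force: [-1.1, 1.0, 5.3]
gripper_width: 0.409
```

```bash

python3 -c "
from h import *; go(.4367,.0445,.030,1.391);s=manip.state(); print(s['gripper_width'],s['contact_force'])"
```

```text
t 13.47 pos [0.439  0.0445 0.0349] yaw 1.392 tilt [-1.0e+00  4.0e-04  1.9e-03] go [ 4.9 -0.4 -2.2] turn 0.001 q [-0.07 -0.19  2.19  0.    1.14 -1.46]
0.4093828880129981 [-1.09311448  1.03047466  5.28540059]
```

play_rows([
  [-20, 0, 0, 0, 1],
  [-45, 0, 0, 0, 1],
  [-45, 0, 0, 0, 1],
  [-45, 0, 0, 0, 1],
])

```text
time: 13.98
tool_pos: [0.4369, 0.0445, 0.0773]
tool_rot: [0.704, 0.063, 0.705, -0.063]
contact_force: [0.2, 0.9, -3.3]
gripper_width: 0.41
```

```bash

python3 -c "
from h import *; go(.3855,.1952,.075,1.391);s=manip.state(); print(s['gripper_width'],s['contact_force'])"
```

```text
t 13.97 pos [0.4369 0.0445 0.0773] yaw 1.392 tilt [-1.0e+00 -3.0e-04 -2.1e-03] go [  2.4 139.2 -77.4] turn 0.001 q [-0.07 -0.26  2.17 -0.    1.23 -1.46]
0.41017996732253154 [ 0.1976832   0.86519915 -3.28860621]
```

play_rows([
  [0, 35, -20, 0, 1],
  [0, 75, -42, 0, 1],
  [0, 110, -61, 0, 1],
  [0, 139, -77, 0, 1],
  [0, 139, -77, 0, 1],
  [0, 139, -77, 0, 1],
  [0, 139, -77, 0, 1],
  [0, 139, -77, 0, 1],
])

```text
time: 14.98
tool_pos: [0.3871, 0.1942, 0.0785]
tool_rot: [0.704, 0.064, 0.704, -0.064]
contact_force: [0.4, -0.8, -2.5]
gripper_width: 0.412
```

```bash

python3 - <<'E'
from h import *
go(.3855,.1952,.043,1.391);s=manip.state(); print(s['contact_force'])
f=fix(grab('wrist','w9')); C=cloud(f)
E
```

```text
t 14.97 pos [0.3871 0.1942 0.0785] yaw 1.391 tilt [-1.e+00 -2.e-04 -2.e-04] go [35.5  0.7 -1.7] turn -0.0 q [ 0.29 -0.28  2.18 -0.    1.24 -1.1 ]
[ 0.39512468 -0.78305416 -2.53810377]
```

View pics/w9.png

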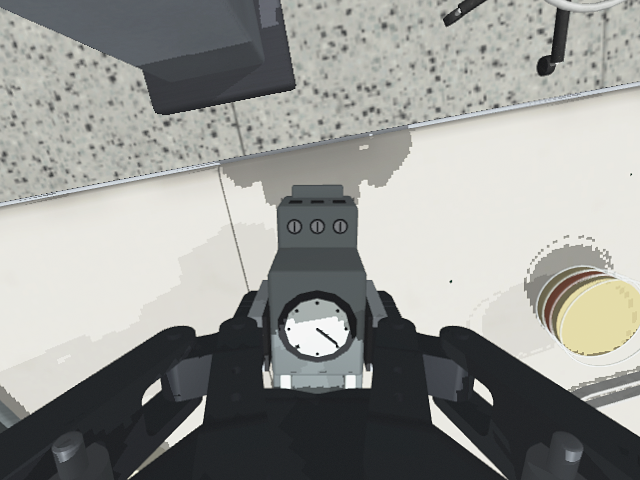

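play_rows([
  [20, 1, -1, 0, 1],
  [36, 1, -1, 0, 1],
  [36, 1, -1, 0, 1],
  [36, 1, -1, 0, 1],
  [36, 1, -1, 0, 1],
])

```text
time: 15.65
tool_pos: [0.3868, 0.1963, 0.0435]
tool_rot: [0.705, 0.063, 0.704, -0.063]
contact_force: [0.7, 0.0, -2.5]
gripper_width: 0.414
```

```bash

python3 - <<'E'
from h import *
go(.4925,.1757,.043,1.391)
f=load('w9'); g=f['img'].astype(int).mean(2); k=(g>185).astype(np.uint8)[285:365,280:355]
n,l,s,c=cv2.connectedComponentsWithStats(k); i=1+np.argmax(s[1:,4]); d=c[i]+[280,285]; 
e=onplane(f,[d,[317,327]],.1095); print(s[i],d,e, 'TCP then .3871 .1942; along,lat offset', (e[:,:2]-[.3871,.1942])@np.array([[.984,.179],[-.179,.984]]))
f2=fix(grab('wrist','w10')); C=cloud(f2)
E
```

```text
t 15.65 pos [0.3868 0.1963 0.0435] yaw 1.392 tilt [-1.0e+00  7.0e-04  1.4e-03] go [  0.7  -1.4 107.7] turn 0.001 q [ 0.3  -0.22  2.2   0.    1.16 -1.09]
[   5   31   64   41 1785] [316.18151261 335.00784314] [[0.38832671 0.1934586  0.1095    ]
 [0.38504844 0.19437418 0.1095    ]] TCP then .3871 .1942; along,lat offset [[ 0.00133979 -0.00050996]
 [-0.00204991 -0.00019584]]
```

play_rows([
  [0, -1, 8, 0, 1],
  [0, -1, 18, 0, 1],
  [0, -1, 28, 0, 1],
  [0, -1, 36, 0, 1],
  [0, -1, 44, 0, 1],
  [0, -1, 50, 0, 1],
  [0, -1, 50, 0, 1],
  [0, -1, 50, 0, 1],
])

```text
time: 16.7
tool_pos: [0.4359, 0.186, 0.0429]
tool_rot: [0.705, 0.063, 0.703, -0.063]
contact_force: [0.8, -0.6, -5.9]
gripper_width: 0.412
```

```bash

python3 - <<'E'
from h import *
go(.4948,.1753,.041,1.391); print(manip.state()['contact_force'])
E
```

```text
t 16.7 pos [0.4359 0.186  0.0429] yaw 1.392 tilt [-1.0e+00  1.0e-04  2.2e-03] go [ 2.  -0.1 59.8] turn 0.001 q [ 0.25 -0.11  2.11 -0.    1.14 -1.15]
[ 0.78485256 -0.57678115 -5.93523181]
```

play_rows([
  [1, 0, 8, 0, 1],
  [1, 0, 16, 0, 1],
  [1, 0, 24, 0, 1],
  [1, 0, 32, 0, 1],
  [1, 0, 40, 0, 1],
  [1, 0, 46, 0, 1],
  [1, 0, 46, 0, 1],
])

```text
time: 17.58
tool_pos: [0.4817, 0.1778, 0.042]
tool_rot: [0.705, 0.063, 0.703, -0.063]
contact_force: [0.7, -1.1, -5.1]
gripper_width: 0.409
```

```bash

python3 - <<'E'
from h import *
go(.4948,.1753,.041,1.391); s=manip.state();print(s['contact_force'],s['ft_torque'],s['gripper_width'])
E
```

```text
t 17.57 pos [0.4817 0.1778 0.042 ] yaw 1.392 tilt [-1.0e+00  3.0e-04  2.6e-03] go [ 1.  -0.2 13.3] turn 0.001 q [ 0.21 -0.01  2.02 -0.    1.14 -1.18]
[ 0.68544931 -1.08805749 -5.13517258] [-0.13633811 -0.12420986 -0.00394062] 0.40902425449322233
```

play_rows([
  [0, 0, 4, 0, 1],
  [0, 0, 8, 0, 1],
  [0, 0, 12, 0, 1],
  [0, 0, 15, 0, 1],
  [0, 0, 15, 0, 1],
  [0, 0, 15, 0, 1],
])

```text
time: 18.32
tool_pos: [0.4955, 0.1754, 0.042]
tool_rot: [0.705, 0.063, 0.704, -0.063]
contact_force: [-2.8, 0.4, -0.8]
gripper_width: 0.408
```

```bash

python3 - <<'E'
from h import *
go(.4948,.1753,.041,1.391); s=manip.state();print(s['contact_force'],s['ft_torque'],s['gripper_width'])
f=grab('wrist','w11')
E
```

```text
t 18.32 pos [0.4955 0.1754 0.042 ] yaw 1.392 tilt [-1.e+00  3.e-04  7.e-04] go [ 1.  -0.3 -0.6] turn 0.001 q [ 0.2   0.02  1.99  0.    1.14 -1.19]
[-2.83776433  0.37780949 -0.75561436] [-0.02991939  0.52162221 -0.04324663] 0.4075892990813785
```

View pics/w11.png

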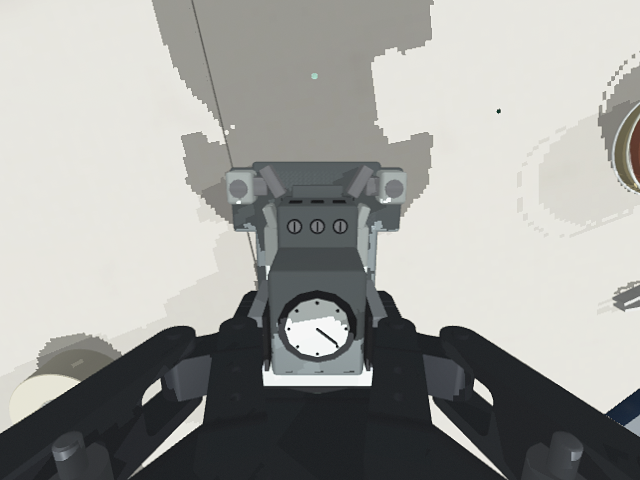

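play_rows([
  [0, 0, 2, 0, 1],
  [0, 0, 4, 0, 1],
  [0, 0, 4, 0, 1],
])

```text
time: 18.75
tool_pos: [0.4956, 0.1754, 0.0413]
tool_rot: [0.701, 0.063, 0.708, -0.063]
contact_force: [-15.2, 2.4, 7.4]
gripper_width: 0.413
```

```bash

python3 - <<'E'
from h import *
go(.4948,.1753,.041,1.391); s=manip.state();print(s['contact_force'])
E
```

```text
t 18.75 pos [0.4956 0.1754 0.0413] yaw 1.392 tilt [-1.0e+00 -6.0e-04 -9.2e-03] go [ 0.3 -0.3 -0.8] turn 0.001 q [ 0.2   0.02  1.98  0.    1.15 -1.2 ]
[-15.19645656   2.36392258   7.40184333]
```

play_rows([
  [0, 0, -4, 0, 1],
  [0, 0, -4, 0, -1],
  [0, 0, -4, 0, -1],
  [0, 0, -4, 0, -1],
  [0, 0, -4, 0, -1],
  [-40, 0, -4, 0, -1],
  [-90, 0, -4, 0, -1],
  [-140, 0, -4, 0, -1],
])

```text
time: 19.75
tool_pos: [0.495, 0.1752, 0.183]
tool_rot: [0.704, 0.063, 0.704, -0.063]
contact_force: [0.5, -0.5, -0.0]
gripper_width: 1.003
```

play_rows([
  [0, 40, -60, 0, -1],
  [0, 60, -100, 0, -1],
  [0, 60, -100, 0, -1],
  [0, 60, -100, 0, -1],
  [0, 60, -100, 0, -1],
])

```text
time: 20.38
tool_pos: [0.4082, 0.2516, 0.1817]
tool_rot: [0.704, 0.064, 0.704, -0.064]
contact_force: [-0.8, -0.1, 0.3]
gripper_width: 0.999
```

```bash

python3 - <<'E'
from h import *
go(.4948,.1753,.041,1.391)
f=grab('top','t12'); f0=load('top0'); g=grab('scene','s12')
a=cv2.resize(f['img'][235:335,200:300,::-1],(400,400),interpolation=cv2.INTER_CUBIC)
b=cv2.resize(f['img'][235:335,330:430,::-1],(400,400),interpolation=cv2.INTER_CUBIC)
cv2.imwrite('pics/c12.png',np.hstack([a,b]))
F=fix(f);C=cloud(F)
h=g['img']; 
for nm,(u0,u1,v0,v1) in {'win/switch':(378,412,258,300)}.items():
    d=np.abs(f['img'][v0:v1,u0:u1].astype(int)-f0['img'][v0:v1,u0:u1]).mean(); print(nm,'mean diff',d)
E
```

```text
t 20.38 pos [0.4082 0.2516 0.1817] yaw 1.391 tilt [-1.e+00 -2.e-04  2.e-04] go [140.7 -59.5  98.8] turn -0.0 q [ 0.4  -0.27  2.   -0.    1.42 -0.99]
win/switch mean diff 2.9761904761904763
```

View pics/c12.png

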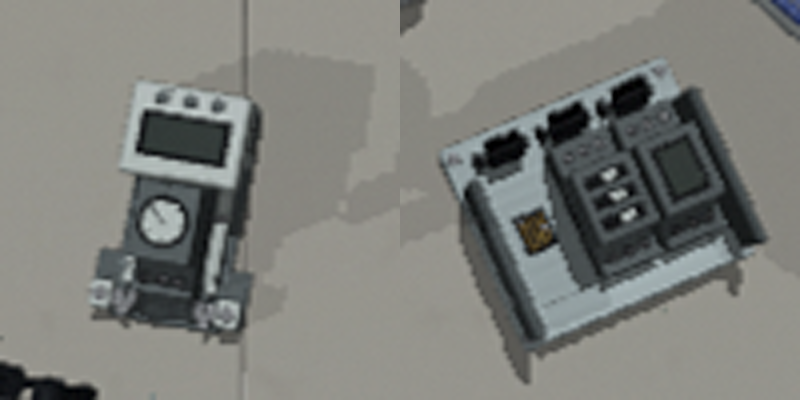

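```bash

python3 - <<'E'
from h import *
f=load('t12'); g=f['img'].astype(int).mean(2); k=(g>165).astype(np.uint8)[283:298,232:248]; n,l,s,c=cv2.connectedComponentsWithStats(k); i=1+np.argmax(s[1:,4]); d=c[i]+[232,283]
p=onplane(f,d,.072)[0,:2]; print(s[i],d,p,'err along,lat',(p-[.4925,.1757])@np.array([[.984,.179],[-.179,.984]]))
print(manip.job_done())
E
```

```text
[ 4  3  9  9 54] [240.55555556 290.18518519] [0.49287247 0.1761778 ] err along,lat [0.00028099 0.00053683]
the job is handed in; nothing more can be done
None
```

The logger with the round dial is off the rail and fully home in the white reader. I handed the job in at about 20.4 s on the robot's clock; no verdict is reported.

**Unclipping:** I gripped the ends of its head and lifted. The lip held the toe, so the foot end tipped up past the catch to about 0.17 rad. The first draw towards +x jammed at about 0.10 rad of tip, so I backed off and tipped it further. It then came free, and the highest wrist force I read was about 61 N.

**Inserting:** I set the logger on the bench, re-gripped it by its sides, and slid it in foot first. At the end it did not move under about 15 N of extra push. I then let go and backed away.

**Last checks:**
- **Position:** in the top view the dial is within about 0.6 mm of the seat point as I measured it.
- **Bolts:** in the wrist picture both look sprung in behind the base. I judged this by eye and by the hard stop, since the joint values can't be read.
- **Other modules:** the window and switch modules look unmoved in the last top view.
- **Bystanders:** I did not check each one separately. Nothing near the work looked moved, and none of the readings I took in open space showed contact.

No check failed.

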